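# Load the mould tray under the curing lamp

### The arm

A 6-joint arm with a two-finger parallel gripper is mounted at the origin on the work surface. World frame = base frame: x ahead of the robot, y to its left, z up, the work surface at z = 0. Lengths are in mm, angles in rad, forces in N, time in s.
With the tool pointing down it reaches from about 300 to 775 mm from the base axis. Payload 14.6 kg.
Tool frame: the origin (TCP) lies on the front face of the gripper's body, between the roots of the fingers; the fingertips stand 73 mm ahead of it and the grasp point (between the pads) lies 54 mm ahead of it; z points along the fingers, y is the line along which they close (so a half turn about z gives the same grasp; the last joint's range is limited). The gripper opens to 85 mm and grips with 20 to 120 N. Pads are 22 mm wide; open, the fingers measure 114 mm over their backs; the gripper's body (76 mm by 85 mm) begins 54 mm behind the grasp point. The pads swing forward as they close: fully open they stand 13 mm farther back than shut.
Start: joints at [1.092, 0.3, 1.521, -0, 1.321, -0.067], TCP at [220.139, 504.013, 303.881] pointing down, gripper open.
Joint ranges: [-3.03, 3.03], [-0.79, 2.21], [0.23, 2.52], [-1.04, 4.18], [0, 3.07], [-2.55, 2.55]. Speed limits (rad/s): [2.22, 2.22, 2.57, 3.14, 3.14, 3.14].

### API

Orientations are given as a unit quaternion [w, x, y, z].
In Python, from station import state, grab_frame, close_job gives the robot as it stands. The module is installed in compiled form; this text tells all that it offers.
- The arm moves only by the shell command python3 -m crank 'ROWS' [FORCE]. ROWS is JSON, a list of rows, each a list of 3 entries, a list of its own where there are three numbers: the shift along the tool's x, y, z in m, then the turn about the tool's z in rad, then the closure, from -1 (fully open) to 1 (shut), so that 0 is half open. A call has 1 to 8 rows; each row is the pose to reach, as a shift and turn from the pose commanded when the call began, along the tool's axes at that moment; what a row does not reach only later rows make up. A row lasts 1/12 s, in which the tool goes at most 41.7 mm and 7.16 degrees, less where a joint would pass 70% of its speed; a pose out of reach is approached as far as the arm can. A call with a gripper value outside its range is refused whole. The fingers move at their own pace and stop on an object; FORCE is the grip in N (left out, the last holds). Time passes only in rows, so rows that repeat a pose let the fingers close. It gives the time, the measured TCP pose, the force, the opening and the grip force at its end, in the units of the state.
- state(): the state, without advancing time (a new reading comes with each control period).
- grab_frame(name): name is "scene" or "top" or "wrist"; returns a dict with "img" (384x512x3 uint8, blue, green, red), "z_map" (384x512 float32, mm along the optical axis (not along the pixel's ray), 0 where there is no reading), "fx", "fy", "cx", "cy" (pixels), "R" (3x3) and "t" (3): a world point X has camera coordinates R X + t; the wrist camera has in their place "hand_eye" (4x4, takes a point from camera to tool coordinates, whose origin is the TCP and whose axes are the flange's). Camera axes: x right, y down, z forward; pixel columns grow to the right and rows downward; lengths in mm; the calibration is good to about 2 mm. A picture is of the moment at which its call begins: read the wrist's pose just before it.
- close_job(): hands the job in; it is judged then, once.
The state is a dict: "time_s": time; "qpos": joint angles; "qvel": joint speeds; "joint_torque": joint torques, N m; "tcp_pos": TCP position; "tcp_rot": TCP orientation; "force": force on the tool from outside, world axes, zero at the start; "torque": the same for the moment, N m; "finger_gap": opening from 0.0 (shut) to 1.0 (fully open); "grip_force": force on a finger pad.
Only numpy, scipy, OpenCV 4.12 (cv2) and the standard library are available. Lean on these libraries where they do the work, as an engineer would, in place of code of your own. Each camera call takes 0.05 s, during which the arm holds its last target. There are 200 camera calls.

### The job

Slide the low mould tray with the upright post, nose first, between the rails under the curing lamp until it is fully home, pressed gently past the light spring and against the firm buffer of the hidden end stop, without ever touching the lamp's glass underside. Leave it resting there against the stop and then press the lamp's start button; leave everything else on the bench where it is.

Things in the scene. Friction and masses are not known exactly. Their poses are not given: they have to be found in the camera images.
- lamp: white curing lamp, fixed to the table: a slab 180 (x) x 220 (y) mm, top at 96 mm, on two side legs and a back wall, so that the space below is open to its front, -x. Origin on the table under the slab's centre; x axis from the open front to the back.
- mouth (a point): point on the table under the middle of the slab's front edge, 90 mm in front of the lamp's origin; axes as the lamp. Two aluminium guide rails along x, 20 mm high, inner faces 59 mm either side of this point, begin 5 mm ahead of the slab; ahead of them a flared entry reaches 36 mm out in front of the slab, about 145 mm wide at its end.
- glass: fragile glass pane that forms the lamp's underside, 60 mm above the table (origin at the centre of its lower face): 8 mm above the tray's highest pins. Nothing may touch it.
- stop: fixed bracket of the end stop under the lamp, 58 mm behind the lamp's origin. It carries a sprung rubber pad, 36 mm wide, 17 mm above the table, on a rod whose length the last user set: the untouched pad is somewhere 75 to 100 mm in from the slab's front edge, hidden and not measured: it must be felt. Over 20 N damages it.
- pad_zone (a point): middle of the range where the pad may stand. Pushed by the tray's nose the pad gives 5 mm lightly (0.9 to 1.6 N), then meets a damped buffer: 4 N to start, 1.2 N per mm, 200 N per m/s, 10 mm travel, then solid. Home = buffer felt, 5 N or more on the stop for a moment. Let go there, the buffer may ease the tray back a little; friction then holds it against the sprung pad.
- tray: low blue mould tray, loose, 0.5 to 0.8 kg: pan 120 (x) x 110 (y) x 32 mm with a grey mould in it whose three pins reach 52 mm; origin under the pan's centre, x axis towards its nose. An upright post stands on a lug at the other end. It slides on the table with a drag of some 3 to 8 N, and more (0.5 to 1 N per N) when pressed down.
- tray_post (a point): centre line of the tray's upright post, 45 mm above the tray's underside and 90 mm behind its origin; the post is 28 (x) x 24 (y) mm, free from 8 to 75 mm height, made to be gripped across y from above; axes as the tray. It stays outside the lamp when the tray is home.
- tray_nose (a point): middle of the tray's nose (front face), 150 mm ahead of the post, half-way up the pan; axes as the tray
- start (a joint): travel of the lamp's start button: 0 released, 0.006 m fully down (5 N); it springs back; it counts as pressed beyond 0.004
- start_top (a point): centre of the top of the start button, 26 mm across, on the slab's top near its front left corner (65 mm in front of the lamp's origin, 75 mm to its +y side); pressed straight down
- tall_mould: tall blue mould block 100 x 94 x 85 mm (higher than the gap under the lamp), no handle; a bystander; origin under its centre
- cup: clear mixing cup, 72 mm across, 100 mm high; a bystander; origin under its centre
- can: spray can, 64 mm across, 190 mm high; a bystander; origin under its centre
- jar: yellow jar with lid, 84 mm across, 120 mm high; a bystander; origin under its centre
- scraper: spatula lying on the table, a bystander; origin under its middle, x axis along it
- plug: orange cone-shaped plug, 44 mm across, 30 mm high; a bystander; origin under its centre

How it is judged (in metres and radians):
On the way, in this order (a step that is already met when the one before it is completed fails the run):
1. the tray is fully home between the rails: pressed on the stop's firm buffer with at least 5 N (y of tray_nose in the frame of lamp between -0.007 and 0.007 m and angle between the x axis of tray and the x axis of lamp, either way round below 0.1 rad and x of tray_nose in the frame of lamp above -0.018 m and angle between tray's own z axis and vertical below 0.05 rad and contact force between tray and stop above 5 N), for 0.2 s.
2. then, with the tray in place and let go, the start button is pressed (y of tray_nose in the frame of lamp between -0.007 and 0.007 m and angle between the x axis of tray and the x axis of lamp, either way round below 0.1 rad and x of tray_nose in the frame of lamp above -0.018 m and angle between tray's own z axis and vertical below 0.05 rad and value of joint start above 0.004 m and contact force between tray and stop above 0.6 N and contact force between the fingers and tray below 0.2 N), for 0.05 s.
At the end, for the whole second after the job is handed in: The tray lies flat on the table, at rest and released, between the rails under the lamp (nose within 7 mm of the lamp's centre line, straight within 0.1 rad, at least 72 mm in from the front edge), still resting against the stop's sprung pad (at least 0.6 N); the start button is up again (y of tray_nose in the frame of lamp between -0.007 and 0.007 m and angle between the x axis of tray and the x axis of lamp, either way round below 0.1 rad and x of tray_nose in the frame of lamp above -0.018 m and angle between tray's own z axis and vertical below 0.05 rad and contact force between tray and stop above 0.6 N and linear speed of tray below 0.01 m/s and value of joint start below 0.002 m and height (world z) of tray below 0.006 m); the robot touches nothing.
It fails at once if the glass is touched by the tray or the robot (over 0.5 N) (contact force between glass and anything else above 0.5 N).
It fails at once if the stop is pushed with more than 20 N (contact force between tray and stop above 20 N).
It fails at once if the tray is tipped by more than 0.35 rad (angle between tray's own z axis and vertical above 0.35 rad).
It fails at once if a bystander is disturbed (moved over 20 mm) (distance of any of tall_mould, cup, can, jar, scraper, plug from where it was at the start of the episode above 0.02 m).
It also fails if it takes over 72 s, if anything falls off the work surface, if the arm or the gripper's body presses on something with over 40 N, if the wrist force passes 120 N, or if a joint passes its speed limit or range.

## Working session

There is one attempt and no reset: what is moved stays moved. The work goes in short steps, Python scripts to look and compute and a shell command to move; the robot and the scene stay as the last step left them, time stands still between calls to the robot, and variables do not carry over. Pictures are saved under pics/ and viewed, at most 10 in all, crops included, and the job is handed in when it is done.

```bash
mkdir -p pics; cat > h.py <<'E'
import numpy as np,cv2
from station import state,grab_frame,close_job
def pts(f):
    z=f["z_map"];v,u=np.mgrid[:384,:512]
    P=np.stack([(u-f["cx"])/f["fx"]*z,(v-f["cy"])/f["fy"]*z,z],-1)
    return (P-f["t"])@f["R"]
E
python3 - <<'E'
from h import *
print(state())
for n in("scene","top"):
    f=grab_frame(n);np.savez(n+".npz",**f);cv2.imwrite(f"pics/{n}.png",f["img"]);print(n,f["R"],f["t"],f["fx"])
a=cv2.hconcat([cv2.imread("pics/top.png"),cv2.imread("pics/scene.png")])
E
```

```text
{'time_s': 0.0, 'qpos': array([ 1.09238717e+00,  3.00506327e-01,  1.52159421e+00,  4.13851492e-05,
        1.32068706e+00, -6.66169189e-02]), 'qvel': array([ 0.00095593, -0.00102709, -0.00135972,  0.00034233, -0.00145558,
       -0.00060821]), 'joint_torque': array([-1.89318969e-03, -5.43493938e+01, -3.61809719e+01, -1.40426946e-04,
        3.85558204e-03,  1.46289210e-05]), 'tcp_pos': array([220.07542374, 503.88895851, 303.29638072]), 'tcp_rot': array([-1.80117472e-04,  2.04449423e-01,  9.78876946e-01, -5.70029915e-04]), 'force': array([-0.25852937,  0.55641484,  0.41848698]), 'torque': array([0.00217244, 0.027516  , 0.00648272]), 'grip_force': 0.0, 'finger_gap': 1.0010680593177603}
scene [[ 0.64048852  0.76786386  0.01263142]
 [ 0.60142998 -0.4912995  -0.63000538]
 [-0.47755255  0.41110813 -0.77648803]] [-357.49827205 -333.52949878 1358.87318167] 363.77537191393094
top [[-0.01698321 -0.99965372  0.02010018]
 [-0.99714604  0.01545472 -0.07389806]
 [ 0.07356182 -0.02129784 -0.99706322]] [ -27.35319517  605.89638632 1149.2708949 ] 375.75101823107275
```

View pics/top.png

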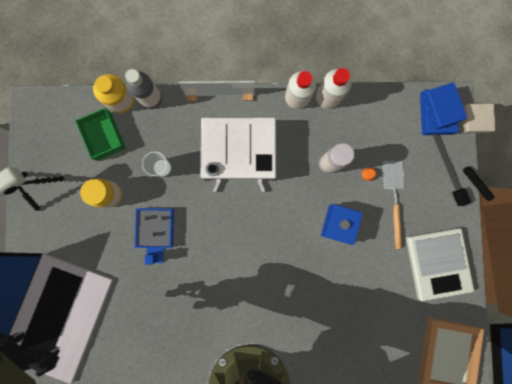

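View pics/scene.png

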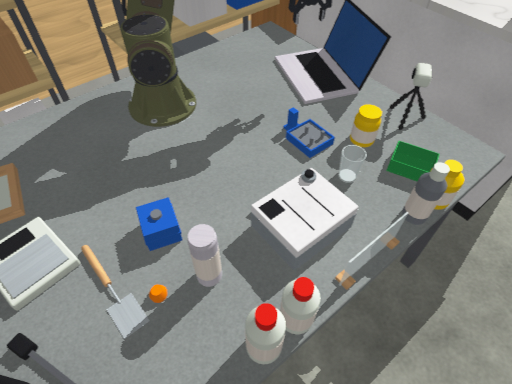

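Top view: lamp slab centred near (238,150), front facing the robot (rail flares at (220,185) and (263,185)), button at (213,168). The tray is at (155,228) with its post at (154,256), nose +x, the cup is at (157,163), the yellow jar at (97,193) and the tall mould at (342,224). Next I measure these.

```bash
cat > m.py <<'E'
from h import *
def rect(p):
    r=cv2.minAreaRect(p[:,:2].astype(np.float32)); return [np.round(x,1) for x in (r[0],r[1],r[2])]
for n in("scene","top"):
    f=dict(np.load(n+".npz"));P=pts(f);im=f["img"].astype(int);b,g,r=im[...,0],im[...,1],im[...,2]
    ok=f["z_map"]>0; X,Y,Z=P[...,0],P[...,1],P[...,2]
    print(n,"table z",np.median(Z[ok&(X>250)&(X<350)&(abs(Y)<150)]))
    lamp=ok&(abs(Z-96)<7)&(X>380)&(X<760)&(abs(Y-30)<170)
    c,l,s,_=cv2.connectedComponentsWithStats(lamp.astype(np.uint8));i=1+s[1:,4].argmax();m=l==i
    print("lamp",s[i],rect(P[m]),np.median(Z[m]),P[m].mean(0).round(1))
    bl=ok&(b>100)&(b>r+50)&(b>g+40)&(X>200)&(X<600)&(Y>150)&(Y<400)
    for nm,lo,hi in(("pan",22,42),("post",62,90)):
        mm=bl&(Z>lo)&(Z<hi)
        if mm.sum(): print(nm,mm.sum(),rect(P[mm]),np.median(Z[mm]),P[mm].mean(0).round(1))
    bt=ok&(Z>100)&(Z<135)&(X>380)&(X<640)&(Y>20)&(Y<180)&(b<180)
    c,l,s,_=cv2.connectedComponentsWithStats(bt.astype(np.uint8))
    for i in range(1,c):
        if s[i,4]>15: m=l==i;print("btn",s[i],np.median(P[m],0).round(1),rect(P[m]),Z[m].max())
    tall=ok&(Z>60)&(X>300)&(X<700)&(Y>-250)&(Y<500)
    c,l,s,_=cv2.connectedComponentsWithStats(tall.astype(np.uint8))
    for i in range(1,c):
        if s[i,4]>40: m=l==i;print("tall",s[i],np.median(P[m],0).round(1),rect(P[m]))
E
python3 m.py
```

```text
scene table z -0.7175137115208912
lamp [ 252  168   91   72 3007] [array([696.6,  20.5]), array([221.7, 128.9]), np.float64(89.4)] 95.62841441501857 [701.4   8.8  95.6]
pan 339 [array([469.3, 286.4]), array([115.1, 165. ]), np.float64(86.8)] 29.5209938652218 [485.4 280.6  29.3]
post 60 [array([399.7, 284.2]), array([29.9, 25.1]), np.float64(6.9)] 72.67821079128689 [402.3 283.1  71.3]
tall [354 104  29  31 676] [607.9 411.3 103.3] [array([601. , 426.6]), array([78.5, 78.7]), np.float64(83.2)]
tall [289 108  10   9  67] [403.7 281.9  72.4] [array([400.7, 285.3]), array([26.1, 30.1]), np.float64(85.2)]
tall [341 145  26  26 374] [669.7 278.8  82.8] [array([671.4, 263.8]), array([56.7, 75.8]), np.float64(0.3)]
tall [ 251  168   76   61 1678] [669.    2.9  95.8] [array([666.5,  21.1]), array([221.1,  68.6]), np.float64(89.4)]
tall [163 197  12  16  61] [ 472.6 -245.1   74.4] [array([ 483. , -243.8]), array([14.8, 56.5]), np.float64(85.1)]
tall [201 224  16  12  85] [ 683.1 -244.3  189.1] [array([ 679.4, -242.6]), array([40.2, 15.1]), np.float64(1.7)]
top table z 0.48557535019279174
lamp [
[... 323 characters left out ...]
754898 [400.3 284.7  75.2]
tall [323 148  14  22 219] [ 676.5 -240.2  153.5] [array([ 677.9, -242.2]), array([42.5, 14.5]), np.float64(1.1)]
tall [ 201  155   75   24 1765] [664.5  16.7  97.2] [array([665.8,  18.5]), array([219.8,  67.9]), np.float64(89.1)]
tall [143 156  26  20 176] [670.5 284.3  90.4] [array([671.3, 261.5]), array([69.7, 56.1]), np.float64(88.9)]
tall [ 81 179  35  29 806] [594.9 416.4 118.7] [array([595.2, 424.5]), array([77.8, 79.3]), np.float64(32.1)]
tall [325 220   6  18  56] [ 470.3 -244.5   74.9] [array([ 479.2, -243. ]), array([13.6, 50.2]), np.float64(89.7)]
tall [145 254  10  10  94] [400.3 282.6  74.8] [array([400.6, 283.3]), array([24., 26.]), np.float64(88.2)]
```

```bash
cat > m2.py <<'E'
from h import *
for n in("scene","top"):
    f=dict(np.load(n+".npz"));P=pts(f);im=f["img"].astype(int);b,g,r=im[...,0],im[...,1],im[...,2]
    X,Y,Z=P[...,0],P[...,1],P[...,2];ok=f["z_map"]>0
    m=ok&(abs(Z-96)<5)&(X>600)&(X<840)&(abs(Y-20)<125)
    q=cv2.minAreaRect(P[m][:,:2].astype(np.float32));print(n,"lamp",q)
    # outline of bright slab in image, cast on z=96
    bt=ok&(Z>101)&(Z<140)&(X>620)&(X<700)&(Y>60)&(Y<130)
    print("btn",bt.sum(),np.median(P[bt],0).round(1) if bt.any() else 0, P[bt].max(0) if bt.any() else 0,P[bt].min(0))
    # tray pan side edges: at Z rim, per-x extents
    bl=ok&(b>60)&(b>r+30)&(Z>20)&(Z<60)&(X>430)&(X<570)&(Y>200)&(Y<370)
    print("tray",cv2.minAreaRect(P[bl&(Z<40)][:,:2].astype(np.float32)))
    for x in range(440,560,15):
        s=(abs(X-x)<6)&bl
        if s.any(): print(x,Y[s].min().round(1),Y[s].max().round(1),end=" | ")
    # front edge of lamp
    s=m; xs=[(y,X[s&(abs(Y-y)<5)].min().round(1)) for y in range(-75,120,24)]
    print("\nfront",xs)
    # rails/flare
    fl=ok&(Z>6)&(Z<40)&(X>570)&(X<632)&(abs(Y-20)<110)
    print("flare",fl.sum(),[(x,Y[fl&(abs(X-x)<4)].min().round(0),Y[fl&(abs(X-x)<4)].max().round(0)) for x in (596,604,612,620,628) if (fl&(abs(X-x)<4)).any()])
E
python3 m2.py
python3 - <<'E'
import cv2
i=cv2.imread('pics/top.png')[105:270,125:300];cv2.imwrite('pics/crop1.png',cv2.resize(i,None,fx=3.4,fy=3.4,interpolation=3))
E
```

```text
scene lamp ((723.194091796875, 20.43194580078125), (221.8730926513672, 180.2530975341797), 88.88739776611328)
btn 152 [662.7  90.8 108.8] [680.24810746 116.90071443 120.89904161] [637.59978205  75.70894136 101.16803801]
tray ((491.21136474609375, 284.1812744140625), (114.74713134765625, 122.18602752685547), 88.74805450439453)
440 230.5 342.7 | 455 229.4 339.8 | 470 229.6 341.5 | 485 228.6 340.4 | 500 228.6 341.1 | 515 226.3 339.9 | 530 227.9 340.6 | 545 228.7 340.0 | 
front [(-75, np.float64(631.2)), (-51, np.float64(633.0)), (-27, np.float64(634.2)), (-3, np.float64(634.4)), (21, np.float64(634.5)), (45, np.float64(634.2)), (69, np.float64(635.1)), (93, np.float64(636.9)), (117, np.float64(669.4))]
flare 4 [(628, np.float64(-87.0), np.float64(-86.0))]
top lamp ((721.9576416015625, 18.094619750976562), (217.80007934570312, 179.5185546875), 88.86068725585938)
btn 165 [658.5  91.2 110.2] [693.74669283 111.95896197 124.40371407] [634.93385899  65.51267767 101.17561818]
tray ((489.936279296875, 281.43756103515625), (111.30728149414062, 118.94365692138672), 88.68167114257812)
440 228.0 337.8 | 455 227.4 337.2 | 470 226.5 337.5 | 485 226.4 334.2 | 500 226.1 334.5 | 515 225.7 334.7 | 530 225.6 334.6 | 545 224.6 335.8 | 
front [(-75, np.float64(632.9)), (-51, np.float64(633.4)), (-27, np.float64(633.9)), (-3, np.float64(634.0)), (21, np.float64(634.2)), (45, np.float64(634.8)), (69, np.float64(635.2)), (93, np.float64(635.4)), (117, np.float64(635.8))]
flare 94 [(596, np.float64(-75.0), np.float64(97.0)), (604, np.float64(-59.0), np.float64(111.0)), (612, np.float64(-66.0), np.float64(111.0)), (620, np.float64(-53.0), np.float64(91.0)), (628, np.float64(-87.0), np.float64(88.0))]
```

View pics/crop1.png

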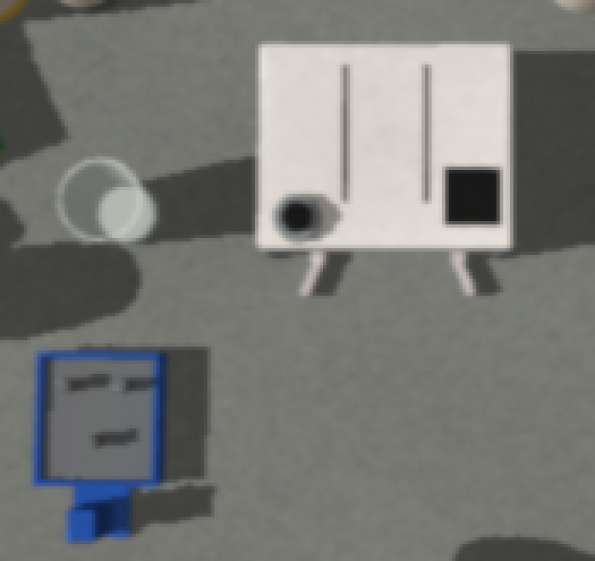

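```bash
cat >> h.py <<'E'
from scipy.spatial.transform import Rotation as Ro
def to(x,y,z,yaw=None):
    "tool-frame shift (m) and turn for TCP at x,y,z mm; yaw=tool-y heading minus 90deg"
    s=state();q=s["tcp_rot"];R=Ro.from_quat([q[1],q[2],q[3],q[0]]).as_matrix()
    d=R.T@(np.array([x,y,z])-s["tcp_pos"])/1000
    cur=np.arctan2(R[1,1],R[0,1])-np.pi/2
    print("t",round(s["time_s"],2),"tcp",s["tcp_pos"].round(1),"yaw",round(cur,4),"F",s["force"].round(2),"shift",d.round(4),"turn",None if yaw is None else round(-(yaw-cur),4))
E
python3 -c "
from h import *
to(400.5,284.5,303,-.02)"
```

```text
t 0.1 tcp [220.1 503.9 303.4] yaw -0.4118 F [ 0.07 -0.38 -0.34] shift [-0.2532 -0.1288  0.0005] turn -0.3918
```

```bash
python3 -m crank '[[[-0.036,-0.018,0],-0.06,-1],[[-0.072,-0.036,0],-0.12,-1],[[-0.108,-0.055,0],-0.18,-1],[[-0.145,-0.074,0],-0.24,-1],[[-0.181,-0.092,0],-0.3,-1],[[-0.217,-0.11,0],-0.36,-1],[[-0.2532,-0.1288,0],-0.3918,-1],[[-0.2532,-0.1288,0],-0.3918,-1]]' 80; python3 - <<'E'
from h import *
to(400.5,284.5,112,-.02)
s=state();f=grab_frame("wrist");cv2.imwrite("pics/w1.png",f["img"]);np.savez("w1.npz",**f)
q=s["tcp_rot"];R=Ro.from_quat([q[1],q[2],q[3],q[0]]).as_matrix()
z=f["z_map"];v,u=np.mgrid[:384,:512]
P=np.stack([(u-f["cx"])/f["fx"]*z,(v-f["cy"])/f["fy"]*z,z,np.ones_like(z)],-1)@f["hand_eye"].T
W=P[...,:3]@R.T+s["tcp_pos"];b,g,r=np.moveaxis(f["img"].astype(int),2,0)
bl=(z>0)&(b>60)&(b>r+30)
X,Y,Z=np.moveaxis(W,2,0)
for lo,hi in((66,85),(25,40)):
    m=bl&(Z>lo)&(Z<hi)&(X<560)
    if m.any(): print(lo,m.sum(),np.median(W[m],0),cv2.minAreaRect(W[m][:,:2].astype(np.float32)))
E
```

```text
time_s: 0.77
tcp_pos: [403.7, 280.2, 303.7]
tcp_rot: [0.0, 0.011, 1.0, -0.001]
force: [-0.3, 0.7, -0.0]
finger_gap: 0.999
grip_force: 0.0
t 0.77 tcp [403.7 280.2 303.7] yaw -0.0227 F [-0.28  0.65 -0.02] shift [0.0034 0.0044 0.1917] turn -0.0027
66 540 [395.43970297 286.5187143   74.9651142 ] ((396.5531005859375, 286.4637451171875), (22.645803451538086, 28.344457626342773), 89.66033935546875)
25 1567 [482.78202868 283.90346807  31.81515283] ((464.8515930175781, 284.629150390625), (110.26327514648438, 165.37005615234375), 88.57102966308594)
```

View pics/w1.png

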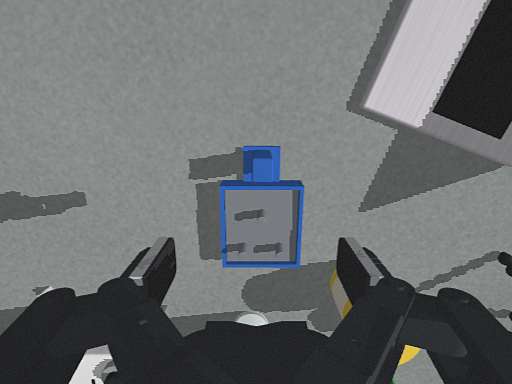

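Wrist view: the tray is upright in the frame, post at (262,165), free on both sides. The fingers line up with it, so I can descend.

```bash
python3 -m crank '[[[0,0,0.03],0,-1],[[0,0,0.065],0,-1],[[0,0,0.1],0,-1],[[0,0,0.1],0,-1],[[0,0,0.1],0,-1]]'; python3 - <<'E'
from h import *
to(400.5,284.5,112,-.02)
s=state();f=grab_frame("wrist")
q=s["tcp_rot"];R=Ro.from_quat([q[1],q[2],q[3],q[0]]).as_matrix()
z=f["z_map"];v,u=np.mgrid[:384,:512]
P=np.stack([(u-f["cx"])/f["fx"]*z,(v-f["cy"])/f["fy"]*z,z,np.ones_like(z)],-1)@f["hand_eye"].T
W=P[...,:3]@R.T+s["tcp_pos"];b,g,r=np.moveaxis(f["img"].astype(int),2,0)
bl=(z>0)&(b>60)&(b>r+30)
X,Y,Z=np.moveaxis(W,2,0)
for lo,hi in((66,85),(25,40)):
    m=bl&(Z>lo)&(Z<hi)&(X<560)
    if m.any(): print(lo,m.sum(),np.median(W[m],0),cv2.minAreaRect(W[m][:,:2].astype(np.float32)))
E
```

```text
time_s: 1.23
tcp_pos: [400.0, 285.0, 203.5]
tcp_rot: [-0.001, 0.01, 1.0, -0.001]
force: [0.3, -0.3, 1.7]
finger_gap: 1.002
grip_force: 0.0
t 1.23 tcp [400.  285.  203.5] yaw -0.0194 F [ 0.28 -0.26  1.65] shift [-0.0007 -0.0004  0.0915] turn 0.0006
66 1137 [394.75699056 286.32758998  74.93450432] ((396.46942138671875, 286.5083312988281), (24.02484893798828, 28.460220336914062), 88.16909790039062)
25 2750 [471.46776934 282.87417799  31.71029942] ((464.4996337890625, 284.7452392578125), (110.19941711425781, 164.44070434570312), 88.549560546875)
```

```bash
python3 -m crank '[[[0.001,0.0005,0.035],0,-1],[[0.0015,0.0005,0.07],0,-1],[[0.0015,0.0005,0.0915],0,-1],[[0.0015,0.0005,0.0915],0,0],[[0.0015,0.0005,0.0915],0,1],[[0.0015,0.0005,0.0915],0,1],[[0.0015,0.0005,0.0915],0,1],[[0.0015,0.0005,0.0915],0,1]]' 100;  python3 -m crank '[[[0,0,0],0,1],[[0,0,0],0,1],[[0,0,0],0,1],[[0,0,0],0,1]]'; python3 - <<'E'
from h import *
to(400.5,25.5,112,-.02)
E
```

```text
time_s: 1.95
tcp_pos: [399.8, 285.6, 114.2]
tcp_rot: [0.001, 0.01, 1.0, 0.001]
force: [-2.1, 3.2, 1.8]
finger_gap: 0.301
grip_force: 1.2
time_s: 2.28
tcp_pos: [399.9, 285.7, 114.4]
tcp_rot: [0.001, 0.01, 1.0, 0.001]
force: [-2.5, -0.6, 12.9]
finger_gap: 0.27
grip_force: 99.4
t 2.28 tcp [399.9 285.7 114.4] yaw -0.0197 F [-2.46 -0.62 12.89] shift [-0.0058 -0.2602  0.0019] turn 0.0003
```

```bash
python3 -m crank '[[[0,0,-0.001],0,1],[[0,0,-0.002],0,1],[[0,0,-0.002],0,1],[[0,0,-0.002],0,1]]'
```

```text
time_s: 2.62
tcp_pos: [399.0, 285.2, 114.5]
tcp_rot: [-0.0, 0.01, 1.0, 0.0]
force: [-1.3, 1.1, -2.1]
finger_gap: 0.264
grip_force: 98.4
```

```bash
python3 -m crank '[[[0,-0.008,0],0,1],[[-0.0004,-0.022,0],0,1],[[-0.0008,-0.04,0],0,1],[[-0.0012,-0.058,0],0,1],[[-0.0016,-0.076,0],0,1],[[-0.002,-0.094,0],0,1],[[-0.0022,-0.11,0],0,1],[[-0.0024,-0.12,0],0,1]]'; python3 -c "
from h import *
to(399,25.5,114,-.02)"
```

```text
time_s: 3.28
tcp_pos: [399.1, 163.9, 114.5]
tcp_rot: [0.0, 0.01, 1.0, 0.0]
force: [-0.9, 2.3, -2.4]
finger_gap: 0.263
grip_force: 98.6
t 3.28 tcp [399.1 163.9 114.5] yaw -0.0204 F [-0.94  2.27 -2.39] shift [-0.0028 -0.1384  0.0005] turn -0.0004
```

```bash
python3 -m crank '[[[0,-0.01,0],0,1],[[-0.0004,-0.03,0],0,1],[[-0.0008,-0.05,0],0,1],[[-0.0014,-0.07,0],0,1],[[-0.002,-0.09,0],0,1],[[-0.0024,-0.11,0],0,1],[[-0.0028,-0.128,0],0,1],[[-0.0028,-0.1384,0],0,1]]'; python3 -m crank '[[[0,0,0],0,1],[[0,0,0],0,1]]'; python3 - <<'E'
from h import *
to(399,25.5,114,-.02)
f=grab_frame("top");np.savez("top.npz",**f);i=f["img"][105:290,150:330];cv2.imwrite("pics/t2.png",cv2.resize(i,None,fx=3.2,fy=3.2,interpolation=3))
f=grab_frame("scene");np.savez("scene.npz",**f);i=f["img"][80:280,180:400];cv2.imwrite("pics/s2.png",cv2.resize(i,None,fx=3,fy=3,interpolation=3))
for n in("scene","top"):
    f=dict(np.load(n+".npz"));P=pts(f);b,g,r=np.moveaxis(f["img"].astype(int),2,0);Z=P[...,2];Y=P[...,1];X=P[...,0]
    m=(f["z_map"]>0)&(b>60)&(b>r+30)&(Z>20)&(Z<40)&(X>425)&(X<600)&(abs(Y-20)<90)
    print(n,m.sum(),cv2.minAreaRect(P[m][:,:2].astype(np.float32)))
E
```

```text
time_s: 3.95
tcp_pos: [399.1, 25.3, 114.4]
tcp_rot: [0.0, 0.01, 1.0, -0.0]
force: [0.1, 3.2, -1.2]
finger_gap: 0.269
grip_force: 98.6
time_s: 4.12
tcp_pos: [399.2, 26.4, 114.4]
tcp_rot: [-0.0, 0.011, 1.0, -0.0]
force: [0.2, -3.5, -0.5]
finger_gap: 0.266
grip_force: 98.6
t 4.12 tcp [399.2  26.4 114.4] yaw -0.0218 F [ 0.2  -3.53 -0.49] shift [ 0.0002 -0.0009  0.0004] turn -0.0018
scene 434 ((488.7926025390625, 26.067237854003906), (114.10292053222656, 123.42489624023438), 88.24983215332031)
top 372 ((488.739013671875, 22.116928100585938), (107.77290344238281, 119.50716400146484), 89.0490951538086)
```

View pics/s2.png

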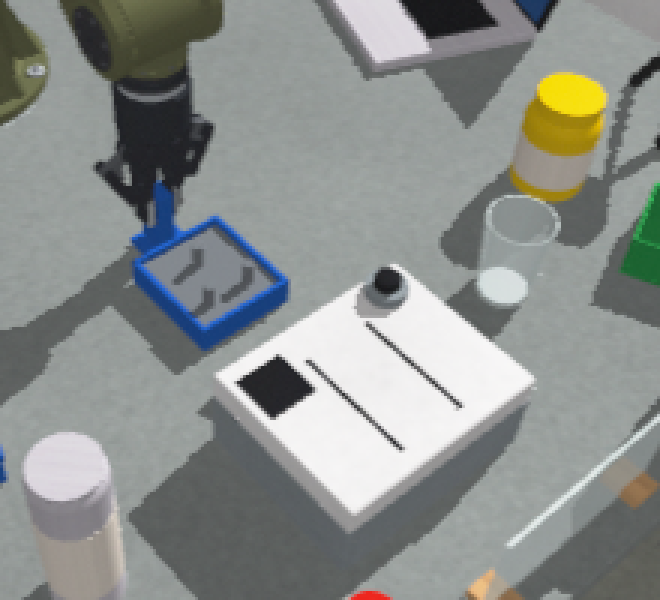

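View pics/t2.png

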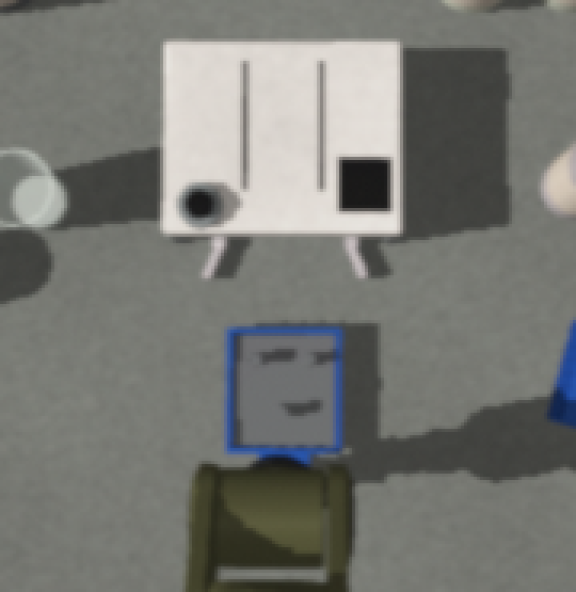

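Both views show the tray straight in front of the lamp. In the t2 crop the flare tips are at (208,275) and (378,275) and the tray is centred at x≈285. I'll check the flare centre by ray casting onto z=20.

```bash
python3 - <<'E'
from h import *
f=dict(np.load("top.npz"));im=f["img"];g=im.min(2)
def cast(u,v,z):
    d=f["R"].T@np.array([(u-f["cx"])/f["fx"],(v-f["cy"])/f["fy"],1]);c=-f["R"].T@f["t"];return c+d*(z-c[2])/d[2]
for v in range(178,193):
    us=np.where(g[v,205:282]>135)[0]+205
    if len(us) and v>178:
        L=us[us<243];Rr=us[us>=243]
        if len(L) and len(Rr): print(v,L.min(),L.max(),Rr.min(),Rr.max(),cast(L.min()-.5,v,20)[:2].round(1),cast(L.max()+.5,v,20)[1].round(1),cast(Rr.min()-.5,v,20)[1].round(1),cast(Rr.max()+.5,v,20)[1].round(1))
b,r=im[...,0].astype(int),im[...,2].astype(int)
for v in range(210,246,5):
    us=np.where((b-r)[v,205:282]>40)[0]+205
    print(v,cast(us.min()-.5,v,32)[:2].round(1),cast(us.max()+.5,v,32)[1].round(1))
for v in range(122,174,10):
    us=np.where(g[v,190:290]>150)[0]+190
    print(v,cast(us.min()-.5,v,96)[:2].round(1),cast(us.max()+.5,v,96)[1].round(1))
E
```

```text
179 216 219 257 261 [637.3  92.2] 79.7 -36.0 -51.6
180 216 219 257 261 [634.2  92.2] 79.7 -35.9 -51.6
181 216 219 257 261 [631.1  92.2] 79.7 -35.9 -51.5
182 216 219 257 261 [627.9  92.2] 79.8 -35.8 -51.5
183 216 219 258 261 [624.8  92.3] 79.8 -38.9 -51.4
184 215 218 258 261 [621.7  95.4] 83.0 -38.8 -51.4
185 215 218 259 262 [618.6  95.4] 83.0 -41.9 -54.4
186 214 217 259 262 [615.5  98.6] 86.1 -41.9 -54.4
187 214 217 260 263 [612.4  98.6] 86.2 -44.9 -57.4
188 213 216 260 263 [609.3 101.7] 89.3 -44.9 -57.4
189 213 216 260 263 [606.1 101.8] 89.3 -44.8 -57.3
190 213 215 261 264 [603.  101.8] 92.5 -47.9 -60.4
191 213 215 261 263 [599.9 101.8] 92.5 -47.8 -57.2
210 [540.2  79.7] -34.1
215 [524.8  79.8] -33.9
220 [509.5  80. ] -33.6
225 [494.2  77. ] -33.3
230 [479.   80.3] -33.1
235 [463.8  80.4] -32.8
240 [448.6  80.5] -32.6
245 [433.4  80.7] -29.2
122 [799.4 128.1] -90.7
132 [769.5 128.3] -90.1
142 [739.7 128.5] -89.4
152 [709.9 128.6] -88.8
162 [680.4 128.8] -88.2
172 [650.9 131.9] -87.6
```

Tray and flare centres agree to within about 1 mm, so I'll advance along the lamp's axis.

```bash
python3 -m crank '[[[-0.006,0,0],0,1],[[-0.016,0,0],0,1],[[-0.026,0,0],0,1],[[-0.036,0,0],0,1],[[-0.046,0,0],0,1],[[-0.056,0,0],0,1],[[-0.064,0,0],0,1],[[-0.07,0,0],0,1]]'; python3 -c "
from h import *
to(540,22.8,114.4,-.019)"
```

```text
time_s: 4.88
tcp_pos: [469.2, 26.3, 114.4]
tcp_rot: [-0.001, 0.009, 1.0, 0.0]
force: [-11.1, 0.6, 10.9]
finger_gap: 0.266
grip_force: 100.1
t 4.88 tcp [469.2  26.3 114.4] yaw -0.0186 F [-11.15   0.56  10.94] shift [-0.0709 -0.0022 -0.0001] turn 0.0004
```

```bash
python3 -m crank '[[[0,0,-0.0012],0,1],[[-0.006,-0.001,-0.0012],0,1],[[-0.014,-0.002,-0.0012],0,1],[[-0.022,-0.002,-0.0012],0,1],[[-0.03,-0.002,-0.0012],0,1],[[-0.038,-0.002,-0.0012],0,1],[[-0.045,-0.002,-0.0012],0,1],[[-0.05,-0.002,-0.0012],0,1]]'; python3 -c "
from h import *
to(540,22.8,114.4,-.019)"
```

```text
time_s: 5.55
tcp_pos: [520.0, 22.3, 115.4]
tcp_rot: [-0.0, 0.01, 1.0, 0.0]
force: [-0.4, 0.4, -4.2]
finger_gap: 0.267
grip_force: 98.1
t 5.55 tcp [520.   22.3 115.4] yaw -0.0201 F [-0.37  0.36 -4.24] shift [-0.02    0.0009  0.001 ] turn -0.0011
```

```bash
python3 -m crank '[[[-0.003,0.0005,0.0003],0,1],[[-0.008,0.0005,0.0003],0,1],[[-0.013,0.0005,0.0003],0,1],[[-0.018,0.0005,0.0003],0,1],[[-0.022,0.0005,0.0003],0,1],[[-0.026,0.0005,0.0003],0,1],[[-0.028,0.0005,0.0003],0,1],[[-0.029,0.0005,0.0003],0,1]]'; python3 -c "
from h import *
to(560,22.8,114.4,-.019)"; python3 -m crank '[[[-0.001,0,0],0,1],[[-0.002,0,0],0,1],[[-0.003,0,0],0,1],[[-0.004,0,0],0,1]]'
```

```text
time_s: 6.22
tcp_pos: [548.4, 22.2, 115.2]
tcp_rot: [-0.0, 0.01, 1.0, -0.0]
force: [-1.5, -0.7, -3.9]
finger_gap: 0.262
grip_force: 98.3
t 6.22 tcp [548.4  22.2 115.2] yaw -0.02 F [-1.54 -0.71 -3.89] shift [-0.0116  0.0008  0.0008] turn -0.001
time_s: 6.55
tcp_pos: [552.1, 22.2, 115.3]
tcp_rot: [-0.0, 0.01, 1.0, 0.0]
force: [-1.0, -0.3, -4.5]
finger_gap: 0.266
grip_force: 98.3
```

```bash
for i in 1 2; do python3 -m crank '[[[-0.001,0,0],0,1],[[-0.002,0,0],0,1],[[-0.003,0,0],0,1],[[-0.004,0,0],0,1]]'|grep -E 'tcp_pos|force:'; done
```

```text
tcp_pos: [556.2, 22.1, 115.3]
force: [-1.0, 0.5, -4.3]
grip_force: 98.3
tcp_pos: [560.2, 22.0, 115.3]
force: [-1.6, 0.2, -3.7]
grip_force: 98.3
```

```bash
for i in 1 2 3; do python3 -m crank '[[[-0.001,0,0],0,1],[[-0.002,0,0],0,1]]'|grep -E 'tcp_pos|  *force|^force:'; done
```

```text
tcp_pos: [562.2, 22.0, 115.3]
force: [-1.7, -0.3, -4.3]
tcp_pos: [564.2, 21.9, 115.3]
force: [-1.0, -0.8, -4.9]
tcp_pos: [566.2, 21.9, 115.3]
force: [-1.2, -1.1, -4.3]
```

```bash
for i in 1 2 3; do python3 -m crank '[[[-0.001,0,0],0,1],[[-0.002,0,0],0,1]]'|grep -E 'tcp_pos|  *force|^force:'; done
```

```text
tcp_pos: [568.2, 21.8, 115.3]
force: [-0.9, 0.3, -4.2]
tcp_pos: [570.2, 21.8, 115.3]
force: [-1.0, -0.1, -4.2]
tcp_pos: [572.2, 21.8, 115.3]
force: [-0.4, -0.1, -3.7]
```

```bash
for i in 1 2 3; do python3 -m crank '[[[-0.001,0,0],0,1],[[-0.002,0,0],0,1]]'|grep -E 'tcp_pos|  *force|^force:'; done
```

```text
tcp_pos: [574.2, 21.7, 115.3]
force: [-1.7, -0.1, -3.9]
tcp_pos: [576.2, 21.7, 115.3]
force: [-0.7, -0.4, -3.7]
tcp_pos: [578.2, 21.6, 115.3]
force: [-0.8, 0.4, -4.6]
```

```bash
for i in 1 2 3; do python3 -m crank '[[[-0.001,0,0],0,1],[[-0.002,0,0],0,1]]'|grep -E 'tcp_pos|  *force|^force:'; done
```

```text
tcp_pos: [580.1, 21.6, 115.2]
force: [-2.9, -0.3, -3.4]
tcp_pos: [582.1, 21.6, 115.3]
force: [-2.9, -0.2, -4.1]
tcp_pos: [584.0, 21.5, 115.2]
force: [-8.5, -0.6, -2.0]
```

```bash
for i in 1 2; do python3 -m crank '[[[-0.001,0,0],0,1],[[-0.001,0,0],0,1],[[-0.001,0,0],0,1]]'|grep -E 'tcp_pos|  *force|^force:'; done
```

```text
tcp_pos: [584.8, 21.5, 115.2]
force: [-7.5, 0.0, -1.4]
tcp_pos: [585.7, 21.5, 115.2]
force: [-8.5, -0.6, -1.8]
```

```bash
for i in 1 2; do python3 -m crank '[[[-0.0008,0,0],0,1],[[-0.0008,0,0],0,1],[[-0.0008,0,0],0,1],[[-0.0008,0,0],0,1]]'|grep -E 'tcp_pos|  *force|^force:'; done
python3 -m crank '[[[0,0,0],0,1],[[0,0,0],0,1],[[0,0,0],0,1],[[0,0,0],0,1]]'|grep -E 'tcp_pos|  *force|^force:'
```

```text
tcp_pos: [586.3, 21.5, 115.1]
force: [-9.5, -0.6, 0.3]
tcp_pos: [587.0, 21.5, 115.1]
force: [-10.6, 0.5, 1.4]
tcp_pos: [587.0, 21.5, 115.1]
force: [-10.9, 0.2, 0.5]
```

```bash
python3 -m crank '[[[0.0007,0,0.0003],0,1],[[0.0014,0,0.0005],0,1],[[0.0014,0,0.0005],0,1],[[0.0014,0,0.0005],0,1]]'|grep -E 'tcp_pos|  *force|^force:'
python3 -m crank '[[[0,0,0],0,0.3],[[0,0,0],0,0.2],[[0,0,0],0,0],[[0,0,0],0,-0.4],[[0,0,0],0,-1],[[0,0,0],0,-1],[[0,0,0],0,-1],[[0,0,0],0,-1]]'; python3 - <<'E'
from h import *
f=grab_frame("top");np.savez("top.npz",**f)
f=grab_frame("wrist");cv2.imwrite("pics/w3.png",f["img"])
to(657,95.5,250,-.02)
E
```

```text
tcp_pos: [586.2, 21.5, 114.8]
force: [-6.5, 0.0, -1.7]
time_s: 11.72
tcp_pos: [586.3, 21.5, 114.8]
tcp_rot: [0.0, 0.01, 1.0, -0.0]
force: [-0.7, 0.3, 0.1]
finger_gap: 1.001
grip_force: 0.0
t 11.82 tcp [586.3  21.5 114.8] yaw -0.02 F [-0.34 -0.47 -0.34] shift [-0.0692  0.0754 -0.1352] turn 0.0
```

View pics/w3.png

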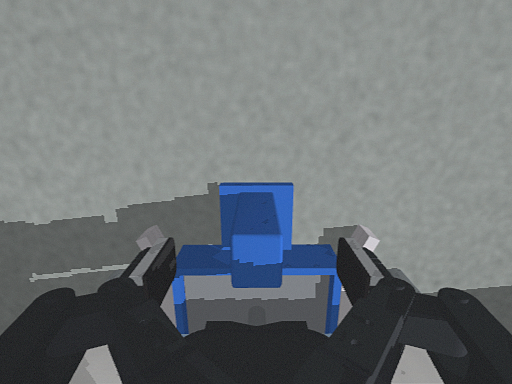

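The post at (257,240) is free, with both fingers standing clear of it. I'll rise, and triangulate the button from the two views.

```bash
python3 -m crank '[[[0,0,-0.03],0,-1],[[0,0,-0.065],0,-1],[[0,0,-0.1],0,0],[[0,0,-0.13],0,1],[[0,0,-0.13],0,1],[[0,0,-0.13],0,1],[[0,0,-0.13],0,1],[[0,0,-0.13],0,1]]'; python3 - <<'E'
from h import *
A=[];B=[]
for n,(x0,x1,y0,y1) in(("top",(203,224,160,176)),("scene",(300,318,165,185))):
    f=dict(np.load(n+".npz"));im=cv2.imread(f"pics/{n}.png");g=im.max(2);m=np.zeros_like(g);m[y0:y1,x0:x1]=g[y0:y1,x0:x1]<60
    v,u=np.where(m);print(n,len(u),u.mean(),v.mean(),u.min(),u.max(),v.min(),v.max())
    d=f["R"].T@np.array([(u.mean()-f["cx"])/f["fx"],(v.mean()-f["cy"])/f["fy"],1]);d/=np.linalg.norm(d);c=-f["R"].T@f["t"]
    for z in(110,118): print(z,(c+d*(z-c[2])/d[2]).round(1))
    Q=np.eye(3)-np.outer(d,d);A.append(Q);B.append(Q@c)
print(np.linalg.solve(sum(A),sum(B)))
to(659,96,200,-.02)
E
```

```text
time_s: 12.48
tcp_pos: [585.9, 21.5, 243.4]
tcp_rot: [-0.001, 0.01, 1.0, 0.0]
force: [-0.1, 0.1, -0.2]
finger_gap: 0.144
grip_force: 0.0
top 54 212.27777777777777 168.3148148148148 208 216 165 172
110 [659.4  93.2 110. ]
118 [658.4  92.4 118. ]
scene 53 308.5660377358491 173.45283018867926 305 312 170 177
110 [657.3  96.2 110. ]
118 [661.9  90.3 118. ]
[659.20992689  93.09972806 113.76605514]
t 12.48 tcp [585.9  21.5 243.4] yaw -0.02 F [-0.11  0.06 -0.19] shift [-0.0717  0.0759  0.0432] turn 0.0
```

```bash
python3 -m crank '[[[-0.02,0.02,0],0,1],[[-0.045,0.045,0],0,1],[[-0.0717,0.0739,0],0,1],[[-0.0717,0.0739,0.02],0,1],[[-0.0717,0.0739,0.04],0,1],[[-0.0717,0.0739,0.045],0,1],[[-0.0717,0.0739,0.045],0,1],[[-0.0717,0.0739,0.045],0,1]]'
for i in 1 2; do python3 -m crank '[[[0,0,0.0015],0,1],[[0,0,0.003],0,1],[[0,0,0.003],0,1]]'|grep -E 'tcp_pos|^force:'; done
```

```text
time_s: 13.15
tcp_pos: [659.4, 93.7, 199.9]
tcp_rot: [-0.0, 0.01, 1.0, -0.0]
force: [-0.6, 0.6, 1.1]
finger_gap: 0.0
grip_force: 0.0
tcp_pos: [659.5, 93.7, 197.4]
force: [0.4, 0.8, -0.5]
tcp_pos: [659.4, 93.9, 193.6]
force: [0.7, 0.6, 0.4]
```

Before pressing, I check that the tray is still in place.

```bash
for i in 1 2 3 ; do python3 -m crank '[[[0,0,0.001],0,1],[[0,0,0.002],0,1],[[0,0,0.002],0,1]]'|grep -E 'tcp_pos|^force:'; done; python3 - <<'E'
from h import *
f=grab_frame("top");P=pts(f);b,g,r=np.moveaxis(f["img"].astype(int),2,0);X,Y,Z=np.moveaxis(P,2,0)
m=(f["z_map"]>0)&(b>60)&(b>r+30)&(Z>62)&(Z<90)&(X>500)&(X<650)&(abs(Y-20)<50)
print(m.sum(),P[m].mean(0) if m.any() else 0)
E
```

```text
tcp_pos: [659.4, 93.9, 191.5]
force: [-0.4, -0.2, -0.6]
tcp_pos: [659.5, 93.9, 189.8]
force: [0.3, 0.7, 2.2]
tcp_pos: [659.5, 93.9, 187.8]
force: [-1.0, 0.2, 2.9]
76 [582.19968288  19.23874727  74.81668379]
```

```bash
for i in 1 2; do python3 -m crank '[[[0,0,0.001],0,1],[[0,0,0.002],0,1],[[0,0,0.002],0,1]]'|grep -E 'tcp_pos|^force:'; done;  python3 -m crank '[[[0,0,0.0005],0,1],[[0,0,0.001],0,1],[[0,0,0.001],0,1]]'|grep -E 'tcp_pos|^force:'
```

```text
tcp_pos: [659.5, 93.9, 185.8]
force: [-0.3, 0.4, 4.2]
tcp_pos: [659.5, 94.0, 184.6]
force: [-3.8, -0.5, 9.4]
tcp_pos: [659.6, 93.9, 184.5]
force: [-6.6, -0.9, 17.7]
```

Button fully down (it bottomed out at 17.7 N). I'll lift off and check.

```bash
python3 -m crank '[[[0,0,-0.01],0,1],[[0,0,-0.04],0,1],[[0,0,-0.08],0,1],[[0,0,-0.1],0,1],[[0.05,0,-0.1],0,1],[[0.09,0,-0.1],0,1],[[0.09,0,-0.1],0,1],[[0.09,0,-0.1],0,1]]'; python3 - <<'E'
from h import *
f=grab_frame("scene");i=f["img"][80:280,180:400];cv2.imwrite("pics/s4.png",cv2.resize(i,None,fx=3,fy=3,interpolation=3))
E
```

```text
time_s: 15.87
tcp_pos: [567.5, 95.9, 282.8]
tcp_rot: [-0.001, 0.01, 1.0, -0.0]
force: [0.3, 0.6, 1.4]
finger_gap: -0.0
grip_force: 0.0
```

View pics/s4.png

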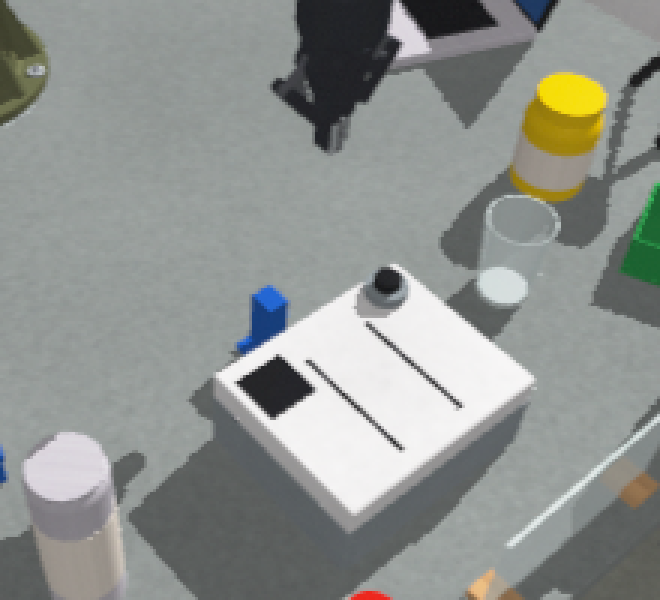

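The tray is under the lamp with only the post (268,315) outside. The button (387,280) is up again, the bystanders are where they were, and the gripper is clear.

```bash
python3 -c "
from station import close_job
print(close_job())"
```

```text
the job is handed in; nothing more can be done
None
```

I handed the job in: the tray was pressed onto the stop's buffer at an estimated 9–10 N, let go and left resting there, the start button was pressed fully and sprang back up, and the bystanders visible in the last picture had not moved; hand-in returned no verdict.

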